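# Indicator bottles onto their colour-matched coasters

## Task

Lay out the indicators for the next titration: stand each of the four dropper bottles that has a coloured collar in the coaster of the same colour, upright and flat on the coaster's floor inside the rim. Keep the bottles upright and set them down rather than dropping them; leave the bottle without a collar and the rubber stopper where they stand.

Things in the scene. Friction and masses are not known exactly. Their poses are not given: they have to be found in the camera images.
- bottle_red: amber dropper bottle, loose, upright, about 50 g: round glass body 30 mm across, 56 mm high; above it the cap, 20 mm across (to 66 mm) in a thin red sleeve, and a black bulb 14 mm across (to 94 mm, the top). The red collar (sleeve, and flange 29 mm across at 54 to 60 mm) is seen from above as a ring round the bulb. Origin: centre of the foot; z up along the bottle
- bottle_yellow: amber dropper bottle, loose, upright, about 50 g: round glass body 30 mm across, 56 mm high; above it the cap, 20 mm across (to 66 mm) in a thin yellow sleeve, and a black bulb 14 mm across (to 94 mm, the top). The yellow collar (sleeve, and flange 29 mm across at 54 to 60 mm) is seen from above as a ring round the bulb. Origin: centre of the foot; z up along the bottle
- bottle_green: amber dropper bottle, loose, upright, about 50 g: round glass body 30 mm across, 56 mm high; above it the cap, 20 mm across (to 66 mm) in a thin green sleeve, and a black bulb 14 mm across (to 94 mm, the top). The green collar (sleeve, and flange 29 mm across at 54 to 60 mm) is seen from above as a ring round the bulb. Origin: centre of the foot; z up along the bottle
- bottle_blue: amber dropper bottle, loose, upright, about 50 g: round glass body 30 mm across, 56 mm high; above it the cap, 20 mm across (to 66 mm) in a thin blue sleeve, and a black bulb 14 mm across (to 94 mm, the top). The blue collar (sleeve, and flange 29 mm across at 54 to 60 mm) is seen from above as a ring round the bulb. Origin: centre of the foot; z up along the bottle
- coaster_red: round red bottle coaster, fixed to the worktop: a shallow dish 58 mm across and 10 mm high with a rim about 5 mm thick, inside 47 to 48 mm wide, its inner floor 4 mm above the worktop. Origin: centre of its underside, on the worktop; z up
- coaster_yellow: round yellow bottle coaster, fixed to the worktop: a shallow dish 58 mm across and 10 mm high with a rim about 5 mm thick, inside 47 to 48 mm wide, its inner floor 4 mm above the worktop. Origin: centre of its underside, on the worktop; z up
- coaster_green: round green bottle coaster, fixed to the worktop: a shallow dish 58 mm across and 10 mm high with a rim about 5 mm thick, inside 47 to 48 mm wide, its inner floor 4 mm above the worktop. Origin: centre of its underside, on the worktop; z up
- coaster_blue: round blue bottle coaster, fixed to the worktop: a shallow dish 58 mm across and 10 mm high with a rim about 5 mm thick, inside 47 to 48 mm wide, its inner floor 4 mm above the worktop. Origin: centre of its underside, on the worktop; z up
- bottle_plain: amber dropper bottle of the same shape and size as the others (30 mm across, 94 mm high) but without a coloured collar (its cap is black), loose, standing upright: a bystander, to be left where it is. Origin: centre of its foot; z up
- stopper: black rubber stopper, 32 mm across at the top, 24 mm high, loose, standing on its narrow end: a bystander, to be left where it is. Origin: centre of its foot; z up
There are look-alikes about, which are no part of the job. Leave any pink look-alike of the bottle_red alone.

How it is judged:
At the end, for the whole second after the job is handed in: each of the four collared bottles stands in the coaster of its own colour, its foot on the inner floor (foot centre within 11 mm of the coaster's centre and less than 8 mm above the worktop), upright within 0.1 rad, at rest and released (horizontal distance between bottle_red and coaster_red below 0.011 m and height (world z) of each of bottle_red, bottle_yellow, bottle_green, bottle_blue below 0.008 m and angle between each of bottle_red, bottle_yellow, bottle_green, bottle_blue's own z axis and vertical below 0.1 rad and linear speed of each of bottle_red, bottle_yellow, bottle_green, bottle_blue below 0.02 m/s and contact force between the fingers and bottle_red below 0.1 N and horizontal distance between bottle_yellow and coaster_yellow below 0.011 m and contact force between the fingers and bottle_yellow below 0.1 N and horizontal distance between bottle_green and coaster_green below 0.011 m and contact force between the fingers and bottle_green below 0.1 N and horizontal distance between bottle_blue and coaster_blue below 0.011 m and contact force between the fingers and bottle_blue below 0.1 N); the robot touches nothing.
It fails at once if a collared bottle is tipped by more than about 35 degrees (angle between any of bottle_red, bottle_yellow, bottle_green, bottle_blue's own z axis and vertical above 0.6 rad).
It fails at once if a collared bottle is let go (dropped) with its foot more than 30 mm above the worktop ((height (world z) of bottle_red above 0.03 m and contact force between the fingers and bottle_red below 0.05 N) or (height (world z) of bottle_yellow above 0.03 m and contact force between the fingers and bottle_yellow below 0.05 N) or (height (world z) of bottle_green above 0.03 m and contact force between the fingers and bottle_green below 0.05 N) or (height (world z) of bottle_blue above 0.03 m and contact force between the fingers and bottle_blue below 0.05 N)).
It fails at once if the bottle without a collar is moved by more than 20 mm or tipped (distance of bottle_plain from where it was at the start of the episode above 0.02 m or angle between bottle_plain's own z axis and vertical above 0.4 rad).
It fails at once if the rubber stopper is moved by more than 20 mm or tipped (distance of stopper from where it was at the start of the episode above 0.02 m or angle between stopper's own z axis and vertical above 0.4 rad).
It also fails if it takes over 93 s, if anything falls off the work surface, if the arm or the gripper's body presses on something with over 40 N, if the wrist force passes 120 N, or if a joint passes its speed limit or range.

## Robot

A 6-joint arm with a two-finger parallel gripper is mounted at the origin on a cart in front of the work surface, level with it; the furniture and walls round the work are solid. World frame = base frame: x ahead of the robot, y to its left, z up, the work surface at z = 0. Lengths are in m, angles in rad, forces in N, time in s.
With the tool pointing down it reaches from about 0.35 to 0.975 m from the base axis. Payload 4.9 kg.
Tool frame: the origin (TCP) lies on the front face of the gripper's body, between the roots of the fingers; the fingertips stand ctrl.finger_overhang ahead of it and the grasp point (between the pads) lies 54 mm ahead of it (ctrl.finger_overhang is the distance from the TCP to the fingertips, in m); z points along the fingers, y is the line along which they close (so a half turn about z gives the same grasp; the last joint's range is limited). The gripper opens to 85 mm and grips with 20 to 120 N. Pads are 22 mm wide; open, the fingers measure 114 mm over their backs; the gripper's body (76 mm by 85 mm) begins 54 mm behind the grasp point. The pads swing forward as they close: fully open they stand 13 mm farther back than shut.
Start: joints at [1.094, 0.053, 1.613, -0, 1.476, -0.119], TCP at [0.219, 0.585, 0.304] pointing down, gripper open.
Joint ranges: [-3.01, 3.01], [-1.01, 2.22], [0.06, 2.58], [-1.02, 4.17], [0.09, 2.62], [-3.14, 3.14]. Speed limits (rad/s): [2.57, 2.57, 3.14, 3.14, 3.14, 3.14].

## Interface

Orientations are given as a rotation vector (axis times angle).
In Python, from station import ctrl, vision gives the robot as it stands. The module is installed in compiled form; this text tells all that it offers.
- The arm moves only by the tool drive_tool, never from a script. Its argument "rows" is a list of rows, each a list of 2 entries, a list of its own where there are three numbers: the shift along the tool's x, y, z in m, then the turn about the tool's z in rad. A call has 1 to 10 rows; each row shifts and turns the commanded pose from where the row before left it, along the tool's axes as they then stand; what a row does not reach is not made up. A row lasts 1/10 s, in which the tool goes at most 50 mm and 8.59 degrees, less where a joint would pass 70% of its speed; a pose out of reach is approached as far as the arm can. A call with a gripper value outside its range is refused whole. "jaw" is the closure, from 0 (fully open) to 1 (shut), set as the call begins (left out, the last holds). The fingers move at their own pace and stop on an object; "grip_force" is the grip in N (left out, the last holds). Time passes only in rows, so rows that do not move let the fingers close. It gives the time, the measured TCP pose, the force, the opening and the grip force at its end, in the units of the state.
- ctrl.get_obs(): the state, without advancing time (a new reading comes with each control period).
- vision.get_image(name): name is "scene" or "top" or "wrist"; returns a dict with "image" (480x640x3 uint8, blue, green, red), "vertical_fov" (degrees; the focal length in pixels is half the picture's height over the tangent of half this angle, whatever the lens; pixels are square), "cx", "cy" (the principal point, pixels), "dist_coeffs" ([k1, k2, p1, p2, k3] as OpenCV has them; the pictures are not rectified), "R" (3x3) and "t" (3): a world point X has camera coordinates R X + t. Camera axes: x right, y down, z forward; pixel columns grow to the right and rows downward; lengths in m; the calibration is good to about 2 mm. A picture is of the moment at which its call begins. There is no depth.
- ctrl.finish_job(): hands the job in; it is judged then, once.
The state is a dict: "t": time; "q": joint angles; "dq": joint speeds; "effort": joint torques, N m; "tool_pos": TCP position; "tool_rot": TCP orientation; "contact_force": force on the tool from outside, world axes, zero at the start; "wrist_torque": the same for the moment, N m; "opening": finger opening in m; "grip_force": force on a finger pad.
Only numpy, scipy, OpenCV 4.12 (cv2) and the standard library are available. Lean on these libraries where they do the work, as an engineer would, in place of code of your own. Each camera call takes 0.05 s, during which the arm holds its last target. There are 200 camera calls.

## Working session

There is one attempt and no reset: what is moved stays moved. The work goes in short steps, Python scripts to look and compute and a tool call to move; the robot and the scene stay as the last step left them, time stands still between calls to the robot, and variables do not carry over. Pictures are saved under pics/ and viewed, at most 14 in all, crops included, and the job is handed in when it is done.

Besides the shell and the picture viewer there is one more tool, called after "Call:" as name([rows], argument=value, ...), one row to a line, values as JSON. drive_tool: Moves the arm, as the interface text tells. Its arguments: {"type":"object","properties":{"rows":{"type":"array","items":{"type":"array"}},"jaw":{"type":"number"},"grip_force":{"type":"number"}},"required":["rows"]}

```bash
mkdir -p pics; python3 - <<'E'
from station import ctrl, vision
import cv2
o=ctrl.get_obs(); print(o, ctrl.finger_overhang)
for n in ("top","scene"):
    d=vision.get_image(n); cv2.imwrite(f"pics/{n}0.png",d["image"]); print(n,d["vertical_fov"],d["cx"],d["cy"],d["dist_coeffs"],d["R"],d["t"])
E
```

```text
{'t': 0.0, 'q': array([ 1.09401587e+00,  5.33466447e-02,  1.61431146e+00,  1.60117699e-05,
        1.47598962e+00, -1.19003525e-01]), 'dq': array([ 0.00258377, -0.00079777,  0.00141777, -0.00029685, -0.00020898,
        0.00182074]), 'effort': array([-1.38542393e-03, -3.93684590e+01, -3.70170772e+01, -2.30671694e-04,
        7.24281606e-03,  1.07522806e-05]), 'tool_pos': array([0.21864764, 0.58499538, 0.30265876]), 'tool_rot': array([-5.58894142e-01, -3.09084892e+00,  3.07798063e-03]), 'contact_force': array([-0.02100365, -0.2616443 ,  0.47252256]), 'wrist_torque': array([ 0.01707123, -0.0099064 ,  0.00129505]), 'grip_force': 0.0, 'opening': 0.0854380484139967} 0.0726
top 45.17766751298664 332.6887871286159 240.80201447960465 [-0.08362903  0.          0.          0.          0.        ] [[-0.01318748 -0.9998762   0.00858389]
 [-0.99087657  0.0119163  -0.13424467]
 [ 0.13412576 -0.01027593 -0.99091104]] [-0.0312597   0.47985319  1.00495634]
scene 55.9276508322178 318.05822673859205 233.02848305756754 [-0.05532606  0.          0.          0.          0.        ] [[ 0.70662044 -0.70721781 -0.02303315]
 [-0.3882889  -0.36033722 -0.84816792]
 [ 0.59153976  0.6082763  -0.52922646]] [-0.36542604  0.20260236  0.70574684]
```

View pics/top0.png

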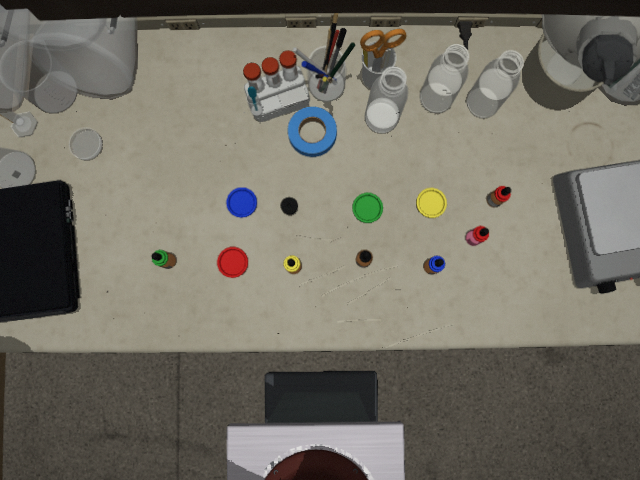

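View pics/scene0.png

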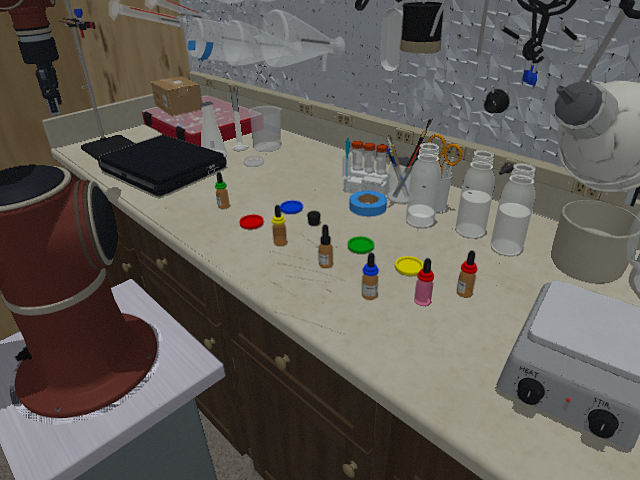

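The top view shows the collars: green (160,258), yellow (292,264), blue (437,264), amber red (503,193) and its pink look-alike (480,234). The coasters are blue (242,202), red (232,262), green (367,207) and yellow (431,202). The stopper is at (289,206) and the plain bottle at (364,258).

```bash
cat > h.py <<'E'
from station import ctrl, vision
import cv2, numpy as np
def ray(d,uv):
    f=240/np.tan(np.radians(d["vertical_fov"]/2))
    K=np.array([[f,0,d["cx"]],[0,f,d["cy"]],[0,0,1]])
    n=cv2.undistortPoints(np.array([[uv]],float),K,np.array(d["dist_coeffs"]))[0,0]
    R=np.array(d["R"]);return -R.T@np.array(d["t"]),R.T@np.array([n[0],n[1],1])
def plane(d,uv,z):
    c,v=ray(d,uv);return c+v*(z-c[2])/v[2]
H={"red":[(0,6),(175,180)],"yellow":[(24,34)],"green":[(50,75)],"blue":[(110,125)]}
def blobs(img,col,amin=15):
    hsv=cv2.cvtColor(img,cv2.COLOR_BGR2HSV);m=0
    for a,b in H[col]: m=m|cv2.inRange(hsv,(a,150,70),(b,255,255))
    cs,_=cv2.findContours(m,cv2.RETR_EXTERNAL,cv2.CHAIN_APPROX_NONE)
    return [(cv2.contourArea(c),c) for c in cs if cv2.contourArea(c)>amin]
def dark(img,x0,y0,x1,y1,amin=15):
    m=np.zeros(img.shape[:2],np.uint8); g=img.max(2); m[y0:y1,x0:x1]=(g[y0:y1,x0:x1]<45)*255
    cs,_=cv2.findContours(m,cv2.RETR_EXTERNAL,cv2.CHAIN_APPROX_NONE)
    return [(cv2.contourArea(c),c) for c in cs if cv2.contourArea(c)>amin]
E
python3 - <<'E'
from h import *
d=vision.get_image("top");im=d["image"]
for c in H:
    for a,k in blobs(im,c):
        if not(170<k[:,0,1].mean()<300):continue
        e=cv2.minEnclosingCircle(k);z=0.010 if a>300 else 0.058
        print(c,a,np.round(e,1) if 0 else (np.round(e[0],1),round(e[1],1)),plane(d,e[0],z).round(4))
for b,z in (((350,245,380,275),.094),((275,190,305,220),.024)):
    for a,k in dark(im,*b): e=cv2.minEnclosingCircle(k);print("dark",a,e,plane(d,e[0],z).round(4))
for n,c in (("g",(152,250,168,268)),("y",(284,256,300,272)),("b",(428,256,446,272)),("r",(490,182,515,202)),("p",(470,224,495,244))):
    for a,k in dark(im,*c): e=cv2.minEnclosingCircle(k);print("bulb",n,a,np.round(e[0],1),plane(d,e[0],.088).round(4))
s=vision.get_image("scene")["image"]
cv2.imwrite("pics/c1.png",np.hstack([cv2.resize(im[170:290,420:520],(400,480),interpolation=2),cv2.resize(s[235:315,400:490],(400,480),interpolation=2)]))
E
```

```text
red 695.5 (array([232.1, 261.9]), 15.4) [0.4456 0.1471 0.01  ]
red 118.5 (array([480.4, 233.4]), 8.1) [ 0.4861 -0.2987  0.058 ]
red 118.0 (array([502. , 193.2]), 8.1) [ 0.5584 -0.3416  0.058 ]
yellow 180.0 (array([291.5, 263.5]), 7.9) [0.4369 0.0353 0.058 ]
yellow 653.5 (array([431. , 202.5]), 15.1) [ 0.5522 -0.2216  0.01  ]
green 101.5 (array([159.8, 257.8]), 7.9) [0.4496 0.267  0.058 ]
green 639.0 (array([367.3, 207.4]), 14.8) [ 0.5442 -0.1026  0.01  ]
blue 175.5 (array([436.5, 263.5]), 7.9) [ 0.4337 -0.2184  0.058 ]
blue 657.0 (array([241.3, 202.1]), 15.1) [0.5569 0.1312 0.01  ]
dark 85.5 ((364.7950744628906, 256.2704772949219), 5.713210582733154) [ 0.4441 -0.0905  0.094 ]
dark 195.0 ((288.96551513671875, 205.79310607910156), 8.455413818359375) [0.5461 0.0417 0.024 ]
bulb g 44.0 [156.5 255.5] [0.4502 0.2639 0.088 ]
bulb y 28.0 [291. 262.] [0.4365 0.0343 0.088 ]
bulb b 33.5 [438.5 262.5] [ 0.4325 -0.2161  0.088 ]
bulb r 39.0 [505.3 190.7] [ 0.5562 -0.3383  0.088 ]
bulb p 36.5 [483.8 231.9] [ 0.4843 -0.2966  0.088 ]
```

View pics/c1.png

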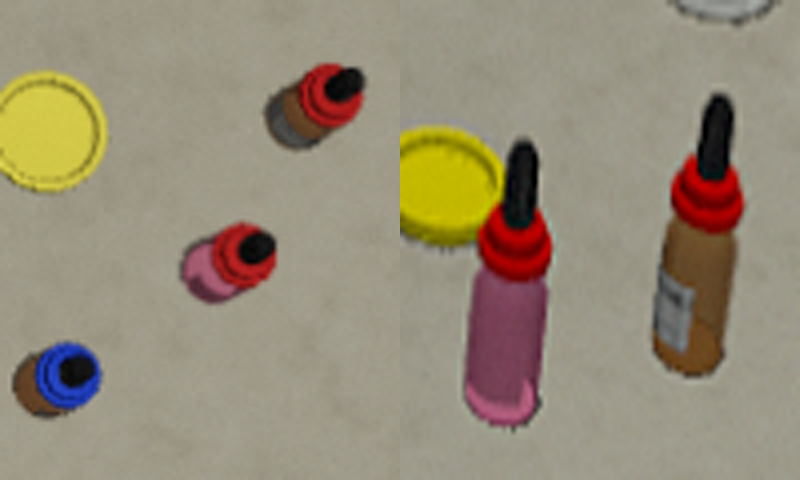

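The pink-bodied bottle is at crop pixel (215,265), and the amber bottle_red is the upper right one, so the target is at (0.558,-0.341). I'll turn the tool so its y axis lies along world y, then move to the green bottle first.

Call:
drive_tool([
  [[0, 0, 0.02], -0.1],
  [[0, 0, 0.03], -0.13],
  [[0, 0, 0.03], -0.128],
  [[-0.015, -0.02, 0], 0],
  [[-0.024, -0.033, 0], 0],
  [[-0.024, -0.033, 0], 0],
  [[-0.024, -0.033, 0], 0],
  [[-0.024, -0.033, 0], 0],
  [[-0.024, -0.033, 0], 0],
  [[-0.024, -0.033, 0], 0],
], jaw=0, grip_force=30)

```text
t: 1.2
tool_pos: [0.3785, 0.366, 0.2238]
tool_rot: [-0.001, 3.142, 0.0]
contact_force: [0.6, 0.7, -0.1]
opening: 0.0857
grip_force: 0.0
```

Call:
drive_tool([
  [[-0.024, -0.033, 0], 0],
  [[-0.024, -0.033, 0], 0],
  [[-0.014, -0.02, 0], 0],
  [[-0.01, -0.015, 0], 0],
  [[0, 0, 0], 0],
  [[0, 0, 0], 0],
])

```text
t: 1.8
tool_pos: [0.4498, 0.2664, 0.2237]
tool_rot: [-0.001, -3.141, -0.0]
contact_force: [0.3, 0.5, 0.3]
opening: 0.0854
grip_force: 0.0
```

```bash
python3 - <<'E'
from h import *
from scipy.spatial.transform import Rotation as R
o=ctrl.get_obs();print(o["t"],o["tool_pos"],R.from_rotvec(o["tool_rot"]).as_matrix().round(3).tolist())
d=vision.get_image("wrist");cv2.imwrite("pics/w1.png",d["image"])
print(d["vertical_fov"],-np.array(d["R"]).T@d["t"],np.round(d["R"],3).tolist())
E
```

```text
1.8 [0.44982421 0.26639056 0.22371588] [[-1.0, 0.001, -0.001], [0.001, 1.0, 0.0], [0.001, 0.0, -1.0]]
71.85890938219698 [0.37282617 0.26580013 0.2938053 ] [[-0.001, 1.0, -0.0], [0.954, 0.001, 0.298], [0.298, 0.0, -0.954]]
```

View pics/w1.png

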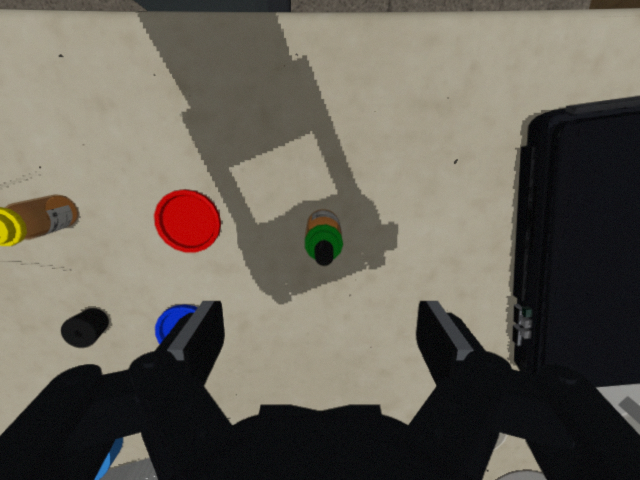

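The wrist view shows the green bottle's collar at (323,240), roughly centred between the fingers, with the red coaster at (188,221). I'll check the position with a ray.

```bash
cat > w.py <<'E'
from h import *
import sys
d=vision.get_image("wrist");im=d["image"]
for c in sys.argv[1:]:
    for a,k in blobs(im,c,60):
        e=cv2.minEnclosingCircle(k)
        print(c,a,np.round(e[0],1),round(e[1],1),"collar",plane(d,e[0],.058)[:2].round(4),"coaster",plane(d,e[0],.01)[:2].round(4))
print(ctrl.get_obs()["tool_pos"].round(4))
E
python3 w.py green red
```

```text
green 605.5 [322.7 243.1] 18.7 collar [0.448  0.2684] coaster [0.4634 0.2689]
red 3180.0 [186.3 220.8] 34.0 collar [0.431  0.1688] coaster [0.443 0.149]
[0.4495 0.267  0.2238]
```

Call:
drive_tool([
  [[0.001, 0.001, 0.015], 0],
  [[0, 0, 0.03], 0],
  [[0, 0, 0.03], 0],
  [[0, 0, 0.025], 0],
  [[0, 0, 0.015], 0],
  [[0, 0, 0.008], 0],
  [[0, 0, 0], 0],
])

```text
t: 2.6
tool_pos: [0.4482, 0.2675, 0.0997]
tool_rot: [0.001, -3.14, 0.001]
contact_force: [-0.0, -0.7, -0.2]
opening: 0.0856
grip_force: 0.0
```

Call:
drive_tool([
  [[0, 0, 0], 0],
  [[0, 0, 0], 0],
  [[0, 0, 0], 0],
  [[0, 0, 0], 0],
  [[0, 0, 0], 0],
  [[0, 0, 0], 0],
  [[0, 0, 0], 0],
  [[0, 0, 0], 0],
], jaw=1, grip_force=30)

```text
t: 3.4
tool_pos: [0.4495, 0.2677, 0.1018]
tool_rot: [-0.0, 3.14, 0.001]
contact_force: [-0.2, -0.2, 6.1]
opening: 0.0286
grip_force: 30.1
```

Call:
drive_tool([
  [[0, 0, -0.01], 0],
  [[0, 0, -0.02], 0],
  [[0, 0, -0.03], 0],
  [[0, 0, -0.03], 0],
  [[0, 0, -0.02], 0],
  [[0, 0, -0.01], 0],
  [[0, 0, 0], 0],
  [[0, 0, 0], 0],
])

```text
t: 4.2
tool_pos: [0.4484, 0.2672, 0.2197]
tool_rot: [0.0, -3.14, 0.001]
contact_force: [0.6, -0.0, -0.4]
opening: 0.0289
grip_force: 29.7
```

```bash
python3 - <<'E'
from h import *
d=vision.get_image("wrist");cv2.imwrite("pics/w2.png",d["image"]);print(ctrl.get_obs()["tool_pos"])
E
```

```text
[0.44811502 0.26708841 0.21912409]
```

View pics/w2.png

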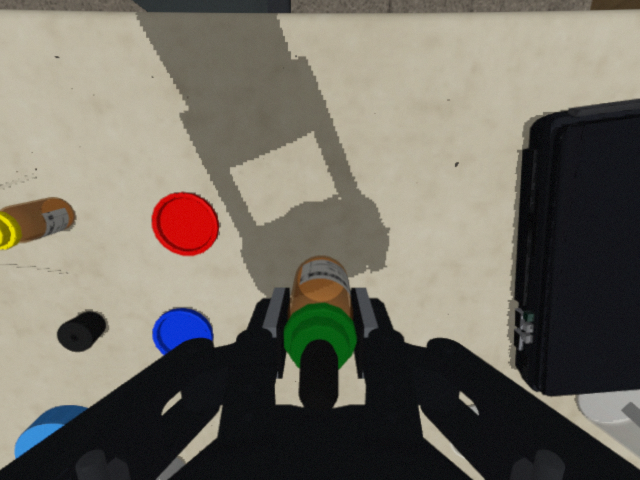

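The green bottle is held upright, with its collar at (320,338). I'll carry it to the green coaster.

Call:
drive_tool([
  [[-0.004, -0.015, 0], 0],
  [[-0.004, -0.015, 0], 0],
  [[-0.008, -0.031, 0], 0],
  [[-0.008, -0.031, 0], 0],
  [[-0.008, -0.031, 0], 0],
  [[-0.008, -0.031, 0], 0],
  [[-0.008, -0.031, 0], 0],
  [[-0.008, -0.031, 0], 0],
  [[-0.008, -0.031, 0], 0],
  [[-0.008, -0.031, 0], 0],
])

```text
t: 5.25
tool_pos: [0.5204, -0.0127, 0.2196]
tool_rot: [-0.001, -3.139, 0.0]
contact_force: [0.3, 0.7, -1.2]
opening: 0.0287
grip_force: 29.7
```

Call:
drive_tool([
  [[-0.008, -0.031, 0], 0],
  [[-0.008, -0.031, 0], 0],
  [[-0.005, -0.016, 0], 0],
  [[-0.003, -0.014, 0], 0],
  [[0, 0, 0], 0],
  [[0, 0, 0], 0],
  [[0, 0, 0], 0],
])

```text
t: 5.95
tool_pos: [0.5448, -0.1015, 0.2207]
tool_rot: [0.002, -3.141, -0.001]
contact_force: [0.0, -0.3, 0.7]
opening: 0.0287
grip_force: 29.8
```

```bash
cat > held.py <<'E'
from h import *
import sys
c=sys.argv[1]
d=vision.get_image("wrist");im=d["image"];p=ctrl.get_obs()["tool_pos"]
for a,k in blobs(im,c,60):
    e=cv2.minEnclosingCircle(k);r=cv2.boundingRect(k)
    print(c,a,np.round(e[0],1),round(e[1],1),r,"held collar rel tcp",(plane(d,e[0],p[2]-.1015+.058)-p)[:2].round(4),"coaster",plane(d,e[0],.01)[:2].round(4))
print(p.round(4)); d=vision.get_image("top")
for a,k in blobs(d["image"],c,60):
    e=cv2.minEnclosingCircle(k);print("top",a,np.round(e[0],1),round(e[1],1),plane(d,e[0],.01)[:2].round(4))
E
python3 held.py green
```

```text
green 2755.5 [319.4 337.4] 36.0 (284, 303, 72, 65) held collar rel tcp [-0.0017 -0.0007] coaster [ 0.6542 -0.1021]
green 3018.5 [319.7 225.9] 31.9 (288, 195, 64, 62) held collar rel tcp [-0.0471 -0.0007] coaster [ 0.5418 -0.1021]
[ 0.5448 -0.1015  0.2208]
```

Call:
drive_tool([
  [[0, 0, 0.015], 0],
  [[0, 0, 0.03], 0],
  [[0, 0, 0.03], 0],
  [[0, 0, 0.02], 0],
  [[0, 0, 0.01], 0],
  [[0, 0, 0.006], 0],
  [[0, 0, 0.002], 0],
  [[0, 0, 0.001], 0],
  [[0, 0, 0.001], 0],
  [[0, 0, 0], 0],
])

```text
t: 7.05
tool_pos: [0.5455, -0.1027, 0.1067]
tool_rot: [-0.0, 3.14, -0.001]
contact_force: [0.0, 0.2, -0.4]
opening: 0.0288
grip_force: 29.8
```

Call:
drive_tool([
  [[0, 0, 0.001], 0],
  [[0, 0, 0.001], 0],
  [[0, 0, 0], 0],
  [[0, 0, 0], 0],
])

```text
t: 7.45
tool_pos: [0.5458, -0.1027, 0.1058]
tool_rot: [-0.0, 3.14, -0.001]
contact_force: [-2.4, 1.3, 7.6]
opening: 0.0287
grip_force: 30.6
```

It's in contact with the coaster floor, so I'll release it partway and then rise.

Call:
drive_tool([
  [[0, 0, 0], 0],
  [[0, 0, 0], 0],
  [[0, 0, 0], 0],
  [[0, 0, 0], 0],
  [[0, 0, 0], 0],
], jaw=0.2)

```text
t: 7.95
tool_pos: [0.5449, -0.1025, 0.1037]
tool_rot: [0.0, -3.141, -0.0]
contact_force: [0.1, -0.5, -0.1]
opening: 0.0685
grip_force: 0.0
```

Call:
drive_tool([
  [[0, 0, -0.01], 0],
  [[0, 0, -0.025], 0],
  [[0, 0, -0.03], 0],
  [[0, 0, -0.03], 0],
  [[0, 0, -0.015], 0],
  [[0, 0, -0.005], 0],
  [[0, 0, 0], 0],
  [[0, 0, 0], 0],
], jaw=0)

```text
t: 8.75
tool_pos: [0.5442, -0.1023, 0.2172]
tool_rot: [0.0, -3.139, -0.001]
contact_force: [0.1, -0.1, -0.5]
opening: 0.0854
grip_force: 0.0
```

```bash
cat > chk.py <<'E'
from h import *
import sys
c=sys.argv[1];d=vision.get_image("wrist");im=d["image"];cv2.imwrite(f"pics/chk_{c}.png",im[80:460,100:540]);p=ctrl.get_obs()["tool_pos"]
for a,k in blobs(im,c,60):
    e=cv2.minEnclosingCircle(k);print(c,a,np.round(e[0],1),round(e[1],1),"collar@.062",plane(d,e[0],.062)[:2].round(4),"coaster",plane(d,e[0],.01)[:2].round(4))
print(p.round(4))
E
python3 chk.py green
```

```text
green 2979.0 [320.5 231.6] 35.4 collar@.062 [ 0.5304 -0.1023] coaster [ 0.5449 -0.1021]
[ 0.5441 -0.1022  0.2169]
```

View pics/chk_green.png

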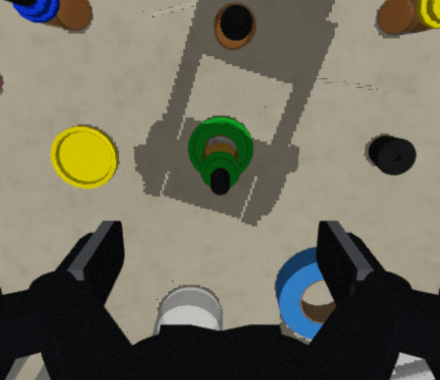

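Green stands centred in its coaster; in the crop the coaster is at (220,150) and the bottle is inside the rim. Yellow is next.

Call:
drive_tool([
  [[0.01, 0.012, 0], 0],
  [[0.02, 0.026, 0], 0],
  [[0.023, 0.03, 0], 0],
  [[0.023, 0.03, 0], 0],
  [[0.02, 0.025, 0], 0],
  [[0.011, 0.014, 0], 0],
  [[0, 0, 0], 0],
  [[0, 0, 0], 0],
])

```text
t: 9.6
tool_pos: [0.4381, 0.0344, 0.2188]
tool_rot: [-0.001, 3.141, -0.001]
contact_force: [-0.4, -0.9, 0.3]
opening: 0.0853
grip_force: 0.0
```

```bash
python3 w.py yellow
```

```text
yellow 2665.5 [ 55.5 339.5] 33.4 collar [ 0.5159 -0.1759] coaster [ 0.5481 -0.2195]
yellow 733.5 [323.  243.3] 19.6 collar [0.4352 0.0361] coaster [0.4507 0.0366]
[0.4384 0.034  0.219 ]
```

Call:
drive_tool([
  [[0.002, 0.001, 0.015], 0],
  [[0, 0, 0.03], 0],
  [[0, 0, 0.03], 0],
  [[0, 0, 0.022], 0],
  [[0, 0, 0.014], 0],
  [[0, 0, 0.007], 0],
  [[0, 0, 0], 0],
])

```text
t: 10.35
tool_pos: [0.4352, 0.0351, 0.0992]
tool_rot: [-0.001, -3.138, -0.0]
contact_force: [-0.5, 0.2, 0.4]
opening: 0.0856
grip_force: 0.0
```

Call:
drive_tool([
  [[0, 0, 0], 0],
  [[0, 0, 0], 0],
  [[0, 0, 0], 0],
  [[0, 0, 0], 0],
  [[0, 0, 0], 0],
  [[0, 0, 0], 0],
  [[0, 0, 0], 0],
  [[0, 0, 0], 0],
], jaw=1)

```text
t: 11.15
tool_pos: [0.4366, 0.0354, 0.1017]
tool_rot: [-0.0, 3.14, -0.0]
contact_force: [-0.0, 1.1, 6.0]
opening: 0.0285
grip_force: 30.0
```

Call:
drive_tool([
  [[0, 0, -0.01], 0],
  [[0, 0, -0.02], 0],
  [[0, 0, -0.03], 0],
  [[0, 0, -0.03], 0],
  [[0, 0, -0.02], 0],
  [[0, 0, -0.01], 0],
  [[0, 0, 0], 0],
])

```text
t: 11.85
tool_pos: [0.4365, 0.0354, 0.2223]
tool_rot: [-0.0, 3.139, -0.0]
contact_force: [-0.9, -0.1, -0.8]
opening: 0.0285
grip_force: 29.7
```

Call:
drive_tool([
  [[-0.006, -0.013, 0], 0],
  [[-0.013, -0.029, 0], 0],
  [[-0.013, -0.03, 0], 0],
  [[-0.013, -0.03, 0], 0],
  [[-0.013, -0.03, 0], 0],
  [[-0.013, -0.03, 0], 0],
  [[-0.013, -0.03, 0], 0],
  [[-0.013, -0.028, 0], 0],
  [[-0.011, -0.024, 0], 0],
  [[-0.006, -0.012, 0], 0],
])

```text
t: 12.85
tool_pos: [0.5497, -0.2229, 0.2184]
tool_rot: [-0.003, -3.138, -0.002]
contact_force: [-0.4, 1.0, -0.7]
opening: 0.0286
grip_force: 29.8
```

Call:
drive_tool([
  [[0, 0, 0], 0],
  [[0, 0, 0], 0],
  [[0, 0, 0], 0],
])

```text
t: 13.15
tool_pos: [0.5495, -0.2195, 0.2203]
tool_rot: [0.002, -3.141, -0.001]
contact_force: [0.4, 0.6, -0.3]
opening: 0.0287
grip_force: 29.8
```

```bash
python3 held.py yellow
```

```text
yellow 2908.0 [319.8 338.3] 36.9 (283, 303, 74, 67) held collar rel tcp [-0.0015 -0.0006] coaster [ 0.6595 -0.2197]
yellow 3008.5 [317.2 230. ] 32.4 (285, 199, 65, 61) held collar rel tcp [-0.0458 -0.0016] coaster [ 0.55   -0.2222]
[ 0.5496 -0.2195  0.2206]
```

Call:
drive_tool([
  [[-0.003, -0.002, 0.015], 0],
  [[0, 0, 0.03], 0],
  [[0, 0, 0.03], 0],
  [[0, 0, 0.02], 0],
  [[0, 0, 0.01], 0],
  [[0, 0, 0.006], 0],
  [[0, 0, 0.002], 0],
  [[0, 0, 0.001], 0],
  [[0, 0, 0.001], 0],
  [[0, 0, 0], 0],
])

```text
t: 14.25
tool_pos: [0.5535, -0.2228, 0.1068]
tool_rot: [-0.0, 3.14, -0.001]
contact_force: [0.8, -0.4, 1.0]
opening: 0.0286
grip_force: 29.8
```

Call:
drive_tool([
  [[0, 0, 0.001], 0],
  [[0, 0, 0.001], 0],
  [[0, 0, 0], 0],
  [[0, 0, 0], 0],
])

```text
t: 14.65
tool_pos: [0.5537, -0.2228, 0.1057]
tool_rot: [-0.0, 3.14, -0.001]
contact_force: [-2.1, 1.7, 7.1]
opening: 0.029
grip_force: 30.4
```

Call:
drive_tool([
  [[0, 0, 0], 0],
  [[0, 0, 0], 0],
  [[0, 0, 0], 0],
  [[0, 0, 0], 0],
  [[0, 0, 0], 0],
], jaw=0.2)

```text
t: 15.15
tool_pos: [0.5529, -0.2225, 0.1037]
tool_rot: [0.0, -3.141, -0.0]
contact_force: [-0.1, -0.0, -0.3]
opening: 0.0682
grip_force: 0.0
```

Call:
drive_tool([
  [[0, 0, -0.01], 0],
  [[0, 0, -0.025], 0],
  [[0, 0, -0.03], 0],
  [[0, 0, -0.03], 0],
  [[0, 0, -0.015], 0],
  [[0, 0, -0.005], 0],
  [[0, 0, 0], 0],
  [[0, 0, 0], 0],
], jaw=0)

```text
t: 15.95
tool_pos: [0.5523, -0.2221, 0.2171]
tool_rot: [0.0, -3.139, -0.002]
contact_force: [0.5, 0.0, 0.1]
opening: 0.0854
grip_force: 0.0
```

```bash
python3 chk.py yellow; python3 w.py blue
```

```text
yellow 3106.0 [319.4 231.8] 36.0 collar@.062 [ 0.5387 -0.2228] coaster [ 0.5533 -0.2228]
[ 0.5522 -0.2221  0.2168]
blue 1803.5 [325.9  63.1] 26.2 collar [ 0.4314 -0.2188] coaster [ 0.4222 -0.218 ]
[ 0.5522 -0.2221  0.2168]
```

View pics/chk_yellow.png

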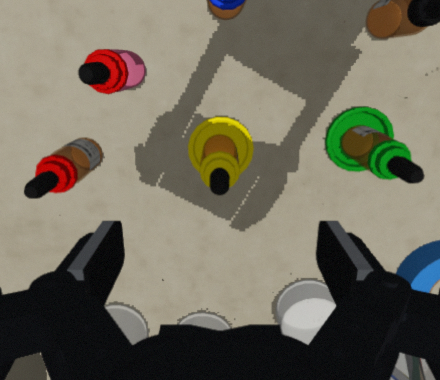

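Yellow is in its coaster at crop (220,150), and green stands inside its rim at (362,140). Blue is next.

Call:
drive_tool([
  [[0.01, 0, 0], 0],
  [[0.025, 0.001, 0], 0],
  [[0.03, 0.001, 0], 0],
  [[0.029, 0.001, 0], 0],
  [[0.017, 0, 0], 0],
  [[0.008, 0, 0], 0],
  [[0, 0, 0], 0],
  [[0, 0, 0], 0],
])

```text
t: 16.85
tool_pos: [0.4343, -0.2197, 0.219]
tool_rot: [-0.0, 3.141, -0.0]
contact_force: [0.3, -0.3, 0.2]
opening: 0.085
grip_force: 0.0
```

```bash
python3 w.py blue
```

```text
blue 710.5 [322.8 243.5] 19.3 collar [ 0.4317 -0.218 ] coaster [ 0.4471 -0.2176]
[ 0.4345 -0.2196  0.219 ]
```

Call:
drive_tool([
  [[0.002, 0.002, 0.015], 0],
  [[0, 0, 0.03], 0],
  [[0, 0, 0.03], 0],
  [[0, 0, 0.022], 0],
  [[0, 0, 0.014], 0],
  [[0, 0, 0.007], 0],
  [[0, 0, 0], 0],
])

```text
t: 17.6
tool_pos: [0.4318, -0.2172, 0.0999]
tool_rot: [0.001, -3.14, -0.002]
contact_force: [0.3, -0.5, 0.2]
opening: 0.0855
grip_force: 0.0
```

Call:
drive_tool([
  [[0, 0, 0], 0],
  [[0, 0, 0], 0],
  [[0, 0, 0], 0],
  [[0, 0, 0], 0],
  [[0, 0, 0], 0],
  [[0, 0, 0], 0],
  [[0, 0, 0], 0],
  [[0, 0, 0], 0],
], jaw=1)

```text
t: 18.4
tool_pos: [0.4325, -0.2179, 0.1018]
tool_rot: [-0.0, 3.141, -0.001]
contact_force: [-2.2, 1.0, 5.2]
opening: 0.0287
grip_force: 29.8
```

Call:
drive_tool([
  [[0, 0, -0.01], 0],
  [[0, 0, -0.02], 0],
  [[0, 0, -0.03], 0],
  [[0, 0, -0.03], 0],
  [[0, 0, -0.02], 0],
  [[0, 0, -0.01], 0],
  [[0, 0, 0], 0],
])

```text
t: 19.1
tool_pos: [0.4326, -0.2179, 0.2225]
tool_rot: [-0.0, 3.139, -0.003]
contact_force: [-0.6, -1.1, -0.3]
opening: 0.0287
grip_force: 29.7
```

Call:
drive_tool([
  [[-0.005, 0.014, 0], 0],
  [[-0.01, 0.029, 0], 0],
  [[-0.01, 0.029, 0], 0],
  [[-0.01, 0.029, 0], 0],
  [[-0.01, 0.029, 0], 0],
  [[-0.01, 0.029, 0], 0],
  [[-0.01, 0.029, 0], 0],
  [[-0.01, 0.029, 0], 0],
  [[-0.01, 0.029, 0], 0],
  [[-0.01, 0.029, 0], 0],
])

```text
t: 20.1
tool_pos: [0.5263, 0.0587, 0.2186]
tool_rot: [0.001, -3.138, 0.0]
contact_force: [-0.3, -0.8, -0.2]
opening: 0.0287
grip_force: 29.7
```

Call:
drive_tool([
  [[-0.01, 0.029, 0], 0],
  [[-0.01, 0.029, 0], 0],
  [[-0.005, 0.01, 0], 0],
  [[-0.004, 0.006, 0], 0],
  [[0, 0, 0], 0],
  [[0, 0, 0], 0],
  [[0, 0, 0], 0],
])

```text
t: 20.8
tool_pos: [0.5557, 0.1305, 0.2207]
tool_rot: [-0.002, -3.141, 0.0]
contact_force: [-0.3, -0.4, -0.6]
opening: 0.0289
grip_force: 29.8
```

```bash
python3 held.py blue
```

```text
blue 2834.5 [319.5 338.7] 36.6 (283, 304, 74, 66) held collar rel tcp [-0.0012 -0.0008] coaster [0.6666 0.1296]
blue 3008.5 [322.8 227.9] 32.0 (291, 197, 64, 61) held collar rel tcp [-0.0464  0.0004] coaster [0.5546 0.1324]
[0.5558 0.1306 0.2209]
top 161.5 [248.  201.5] 12.7 [0.558  0.1187]
top 67.0 [313.  68.] 12.1 [ 0.8195 -0.004 ]
```

Call:
drive_tool([
  [[-0.001, 0.002, 0.015], 0],
  [[0, 0, 0.03], 0],
  [[0, 0, 0.03], 0],
  [[0, 0, 0.02], 0],
  [[0, 0, 0.01], 0],
  [[0, 0, 0.006], 0],
  [[0, 0, 0.002], 0],
  [[0, 0, 0.001], 0],
  [[0, 0, 0.001], 0],
  [[0, 0, 0], 0],
])

```text
t: 21.9
tool_pos: [0.5575, 0.1335, 0.1068]
tool_rot: [-0.0, 3.14, 0.0]
contact_force: [0.0, 0.1, -0.3]
opening: 0.0288
grip_force: 29.8
```

Call:
drive_tool([
  [[0, 0, 0.001], 0],
  [[0, 0, 0.001], 0],
  [[0, 0, 0], 0],
  [[0, 0, 0], 0],
])

```text
t: 22.3
tool_pos: [0.5577, 0.1336, 0.1058]
tool_rot: [-0.0, 3.14, 0.0]
contact_force: [-3.2, 0.2, 7.7]
opening: 0.0289
grip_force: 30.6
```

Call:
drive_tool([
  [[0, 0, 0], 0],
  [[0, 0, 0], 0],
  [[0, 0, 0], 0],
  [[0, 0, 0], 0],
  [[0, 0, 0], 0],
], jaw=0.2)

```text
t: 22.8
tool_pos: [0.5568, 0.1335, 0.1037]
tool_rot: [0.0, -3.141, 0.0]
contact_force: [0.9, -0.9, 0.4]
opening: 0.0686
grip_force: 0.0
```

Call:
drive_tool([
  [[0, 0, -0.01], 0],
  [[0, 0, -0.025], 0],
  [[0, 0, -0.03], 0],
  [[0, 0, -0.03], 0],
  [[0, 0, -0.015], 0],
  [[0, 0, -0.005], 0],
  [[0, 0, 0], 0],
  [[0, 0, 0], 0],
], jaw=0)

```text
t: 23.6
tool_pos: [0.5562, 0.1334, 0.2172]
tool_rot: [0.0, -3.139, 0.001]
contact_force: [0.1, -0.2, -0.2]
opening: 0.0852
grip_force: 0.0
```

```bash
python3 chk.py blue
```

```text
blue 3024.5 [320.  232.8] 35.6 collar@.062 [0.5432 0.1329] coaster [0.558  0.1329]
[0.556  0.1334 0.2168]
```

View pics/chk_blue.png

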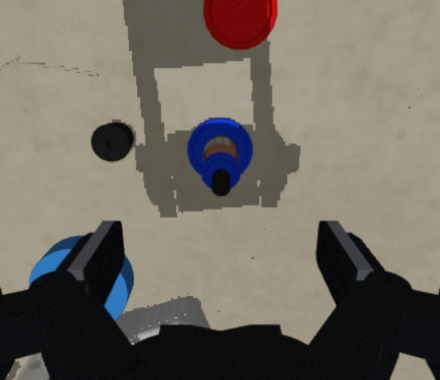

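Blue is centred in its coaster at crop (220,150). Next is the amber red bottle.

Call:
drive_tool([
  [[0, -0.015, 0], 0],
  [[0, -0.034, 0], 0],
  [[0, -0.034, 0], 0],
  [[0, -0.034, 0], 0],
  [[0, -0.034, 0], 0],
  [[0, -0.034, 0], 0],
  [[0, -0.034, 0], 0],
  [[0, -0.034, 0], 0],
  [[0, -0.034, 0], 0],
  [[0, -0.034, 0], 0],
])

```text
t: 24.65
tool_pos: [0.556, -0.1897, 0.2178]
tool_rot: [-0.001, -3.14, -0.001]
contact_force: [-0.1, 0.4, -0.0]
opening: 0.0853
grip_force: 0.0
```

Call:
drive_tool([
  [[0, -0.034, 0], 0],
  [[0, -0.034, 0], 0],
  [[0, -0.034, 0], 0],
  [[0, -0.03, 0], 0],
  [[0, -0.015, 0], 0],
  [[0, -0.006, 0], 0],
  [[0, 0, 0], 0],
  [[0, 0, 0], 0],
])

```text
t: 25.45
tool_pos: [0.557, -0.3395, 0.2185]
tool_rot: [0.002, -3.141, -0.001]
contact_force: [-0.2, 1.1, -0.4]
opening: 0.0854
grip_force: 0.0
```

```bash
python3 w.py red
```

```text
red 739.5 [317.2 245.7] 19.6 collar [ 0.5558 -0.3419] coaster [ 0.5716 -0.3422]
red 1472.0 [381.2 142.8] 23.0 collar [ 0.4835 -0.2992] coaster [ 0.4842 -0.2906]
[ 0.5571 -0.3393  0.2187]
```

Call:
drive_tool([
  [[0.001, -0.002, 0.015], 0],
  [[0, 0, 0.03], 0],
  [[0, 0, 0.03], 0],
  [[0, 0, 0.022], 0],
  [[0, 0, 0.014], 0],
  [[0, 0, 0.007], 0],
  [[0, 0, 0], 0],
])

```text
t: 26.2
tool_pos: [0.5558, -0.342, 0.0999]
tool_rot: [0.001, -3.14, -0.002]
contact_force: [0.2, 0.3, -0.1]
opening: 0.0855
grip_force: 0.0
```

Call:
drive_tool([
  [[0, 0, 0], 0],
  [[0, 0, 0], 0],
  [[0, 0, 0], 0],
  [[0, 0, 0], 0],
  [[0, 0, 0], 0],
  [[0, 0, 0], 0],
  [[0, 0, 0], 0],
  [[0, 0, 0], 0],
], jaw=1)

```text
t: 27.0
tool_pos: [0.5565, -0.3428, 0.1019]
tool_rot: [-0.0, 3.14, -0.001]
contact_force: [-0.3, 1.2, 4.9]
opening: 0.0287
grip_force: 30.1
```

Call:
drive_tool([
  [[0, 0, -0.01], 0],
  [[0, 0, -0.02], 0],
  [[0, 0, -0.03], 0],
  [[0, 0, -0.03], 0],
  [[0, 0, -0.02], 0],
  [[0, 0, -0.01], 0],
  [[0, 0, 0], 0],
])

```text
t: 27.7
tool_pos: [0.5565, -0.3429, 0.2226]
tool_rot: [-0.0, 3.139, -0.003]
contact_force: [0.6, -0.6, 0.1]
opening: 0.0284
grip_force: 29.7
```

Call:
drive_tool([
  [[0.004, 0.016, 0], 0],
  [[0.0075, 0.0325, 0], 0],
  [[0.0075, 0.0325, 0], 0],
  [[0.0075, 0.0325, 0], 0],
  [[0.0075, 0.0325, 0], 0],
  [[0.0075, 0.0325, 0], 0],
  [[0.0075, 0.0325, 0], 0],
  [[0.0075, 0.0325, 0], 0],
  [[0.0075, 0.0325, 0], 0],
  [[0.0075, 0.0325, 0], 0],
])

```text
t: 28.7
tool_pos: [0.4824, -0.0319, 0.2185]
tool_rot: [0.0, -3.138, -0.002]
contact_force: [-1.2, 0.3, 0.4]
opening: 0.0285
grip_force: 29.7
```

Call:
drive_tool([
  [[0.0075, 0.0325, 0], 0],
  [[0.0075, 0.0325, 0], 0],
  [[0.0075, 0.0325, 0], 0],
  [[0.0075, 0.0325, 0], 0],
  [[0.0075, 0.0325, 0], 0],
  [[0.002, 0.013, 0], 0],
  [[0.001, 0.007, 0], 0],
  [[0, 0, 0], 0],
  [[0, 0, 0], 0],
  [[0, 0, 0], 0],
])

```text
t: 29.7
tool_pos: [0.4442, 0.1476, 0.2207]
tool_rot: [-0.002, -3.141, 0.001]
contact_force: [-0.2, -1.2, -0.0]
opening: 0.0287
grip_force: 29.8
```

```bash
python3 held.py red
```

```text
red 2852.0 [320.  339.5] 36.6 (284, 305, 72, 67) held collar rel tcp [-0.0008 -0.0005] coaster [0.556  0.1471]
red 3076.5 [321.5 227.9] 32.3 (290, 197, 64, 62) held collar rel tcp [-0.0464 -0.    ] coaster [0.4431 0.1484]
[0.4442 0.1476 0.2208]
top 217.5 [239.5 266.5] 11.5 [0.4371 0.1335]
top 122.0 [480.4 233.4] 8.1 [ 0.4931 -0.3117]
top 187.5 [251.5  71.2] 8.6 [0.8146 0.1148]
top 186.5 [269.7  65.6] 8.5 [0.8256 0.0796]
top 188.5 [287.5  59. ] 8.4 [0.8388 0.0453]
```

Call:
drive_tool([
  [[0, 0, 0.015], 0],
  [[0, 0, 0.03], 0],
  [[0, 0, 0.03], 0],
  [[0, 0, 0.02], 0],
  [[0, 0, 0.01], 0],
  [[0, 0, 0.006], 0],
  [[0, 0, 0.002], 0],
  [[0, 0, 0.001], 0],
  [[0, 0, 0.001], 0],
  [[0, 0, 0], 0],
])

```text
t: 30.8
tool_pos: [0.4445, 0.1486, 0.1067]
tool_rot: [-0.0, 3.14, 0.0]
contact_force: [-0.0, 0.9, -0.2]
opening: 0.0288
grip_force: 29.8
```

Call:
drive_tool([
  [[0, 0, 0.001], 0],
  [[0, 0, 0.001], 0],
  [[0, 0, 0], 0],
  [[0, 0, 0], 0],
])

```text
t: 31.2
tool_pos: [0.4449, 0.1486, 0.1058]
tool_rot: [-0.001, 3.14, 0.0]
contact_force: [-3.7, -0.3, 8.0]
opening: 0.0284
grip_force: 30.7
```

Call:
drive_tool([
  [[0, 0, 0], 0],
  [[0, 0, 0], 0],
  [[0, 0, 0], 0],
  [[0, 0, 0], 0],
  [[0, 0, 0], 0],
], jaw=0.2)

```text
t: 31.7
tool_pos: [0.4438, 0.1484, 0.1037]
tool_rot: [0.0, -3.141, 0.0]
contact_force: [0.2, 0.2, -0.5]
opening: 0.068
grip_force: 0.0
```

Call:
drive_tool([
  [[0, 0, -0.01], 0],
  [[0, 0, -0.025], 0],
  [[0, 0, -0.03], 0],
  [[0, 0, -0.03], 0],
  [[0, 0, -0.03], 0],
  [[0, 0, -0.02], 0],
  [[0, 0.015, 0], 0],
  [[0, 0.03, 0], 0],
  [[0, 0.035, 0], 0],
  [[0, 0.035, 0], 0],
], jaw=0)

```text
t: 32.7
tool_pos: [0.444, 0.2646, 0.25]
tool_rot: [0.001, 3.14, 0.001]
contact_force: [1.5, -0.1, -0.1]
opening: 0.0851
grip_force: 0.0
```

Call:
drive_tool([
  [[0, 0.035, 0], 0],
  [[0, 0.035, 0], 0],
  [[0, 0.035, 0], 0],
  [[0, 0.035, 0], 0],
  [[0, 0.035, 0], 0],
  [[0, 0.02, 0], 0],
  [[0, 0.01, 0], 0],
  [[0, 0, 0], 0],
  [[0, 0, 0], 0],
])

```text
t: 33.6
tool_pos: [0.444, 0.4678, 0.249]
tool_rot: [-0.0, -3.142, 0.001]
contact_force: [0.4, 0.2, 0.4]
opening: 0.0853
grip_force: 0.0
```

```bash
python3 - <<'E'
from h import *
d=vision.get_image("top");cv2.imwrite("pics/top_end.png",cv2.resize(d["image"][160:300,130:530],(800,280),interpolation=2))
s=vision.get_image("scene")["image"];cv2.imwrite("pics/scene_end.png",cv2.resize(s[160:320,190:500],(800,413),interpolation=2))
E
```

```text
(no output)
```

View pics/top_end.png

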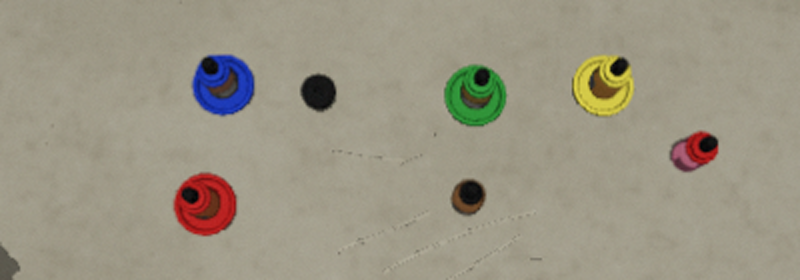

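View pics/scene_end.png

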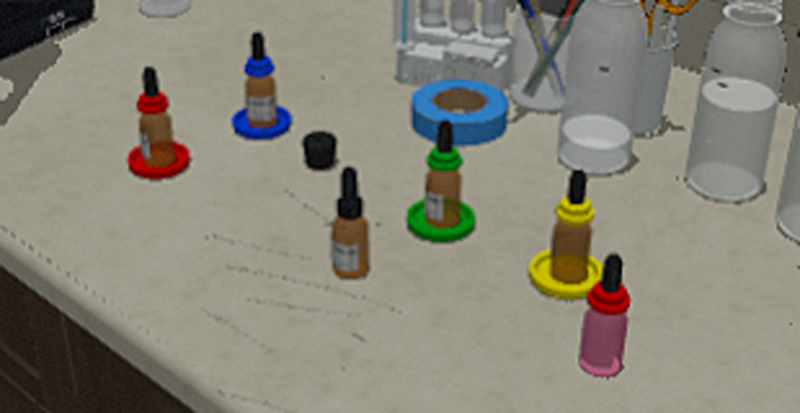

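All four bottles stand upright inside their own coasters: in the top crop, blue (223,84), red (206,205), green (475,95) and yellow (603,85). The plain bottle, the stopper and the pink look-alike are where they started.

```bash
python3 -c "
from station import ctrl
print(ctrl.finish_job())"
```

```text
the job is handed in; nothing more can be done
None
```

I stood all four collared bottles upright in the coasters of their own colours, left the plain bottle, stopper and pink look-alike where they were, and handed the job in at about 34 s of the 93 s limit; the hand-in returned no verdict.

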